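Find the soft spring leaf and mark it with the peg

ROBOT

A 7-joint arm with a two-finger parallel gripper is mounted at the origin on the work surface. World frame = base frame: x ahead of the robot, y to its left, z up, the work surface at z = 0. Lengths are in m, angles in rad, forces in N, time in s.
With the tool pointing down it reaches from about 0.4 to 0.85 m from the base axis. Payload 4.5 kg.
Tool frame: the origin (TCP) lies at the very end of the fingers, on their centre line; the grasp point (between the pads) lies 19 mm behind it; z points along the fingers, y is the line along which they close (so a half turn about z gives the same grasp; the last joint's range is limited). The gripper opens to 88 mm and grips with 3 to 60 N. Pads are 18 mm wide; open, the fingers measure 123 mm over their backs; the gripper's body (75 mm by 187 mm) begins 45 mm behind the grasp point.
Start: joints at [0.034, 0.689, -0.195, 1.565, 0.157, 0.902, -0.215], TCP at [0.625, 0, 0.239] pointing down, gripper open.
Joint ranges: [-3.01, 3.01], [-0.46, 2.08], [-1.47, 1.51], [0.13, 2.56], [-1, 4.14], [0.04, 2.09], [-2.66, 2.66]. Speed limits (rad/s): [2.57, 2.57, 3.14, 3.14, 3.14, 3.14, 3.14].

INTERFACE

Orientations are given as a unit quaternion [x, y, z, w].
In Python, from plant import r, eyes, nets gives the robot as it stands.
- The arm moves only by the shell command python3 -m pendant 'ROWS' [FORCE]. ROWS is JSON, a list of rows, each an object of numbers: "claw": the opening, from 0 (shut) to 1 (fully open); "dx", "dy", "dz": the shift along the world's x, y, z in mm; "twist": the turn about the world's z in rad. In form: [{"claw": .., "dx": .., "dy": .., "dz": .., "twist": ..}, ...]. A call has 1 to 8 rows; each row is the pose to reach, as a shift and turn from the pose commanded when the call began; what a row does not reach only later rows make up. A row lasts 1/10 s, in which the tool goes at most 50 mm and 8.59 degrees, less where a joint would pass 70% of its speed; a pose out of reach is approached as far as the arm can. A call with a gripper value outside its range is refused whole. The fingers move at their own pace and stop on an object; FORCE is the grip in N (left out, the last holds). Time passes only in rows, so rows that repeat a pose let the fingers close. It gives the time, the measured TCP pose, the force, the opening and the grip force at its end, in the units of the state.
- r.get_state(): the state, without advancing time (a new reading comes with each control period).
- eyes.snapshot(name): name is "scene" or "side" or "wrist"; returns (picture, depth): 400x640x3 uint8, blue, green, red; 400x640 float32, m along the optical axis (not along the pixel's ray), 0 where there is no reading.
- eyes.camera_info(name): a dict with "K" (3x3 intrinsics, pixels), "world_to_cam" (4x4, takes a point from world to camera coordinates); the wrist camera has in their place "T_tool_cam" (4x4, takes a point from camera to tool coordinates, whose origin is the TCP and whose axes are the flange's). Camera axes: x right, y down, z forward; pixel columns grow to the right and rows downward; lengths in m; the calibration is good to about 2 mm. A picture is of the moment at which its call begins: read the wrist's pose just before it. camera_info takes no time and is no camera call.
- r.finish_job(): hands the job in; it is judged then, once.
Trained networks look in the newest picture that a camera, given by its name, has taken for a name from the list of things; names that differ only in an ending like _2 or _b are one class to them, and where a whole thing is asked for, a point or a joint stands for the part that bears it (a point fixed in the world has none). Each returns a list of dicts, best first, with "confidence" (0 to 1); they miss things now and then, are a little off and sometimes report something else, mostly with a low value. They report only what shows in the picture. A call takes as long as a camera call.
- nets.spot_in(camera, query): "box" ([left, top, width, height] as shares, 0 to 1, of the picture: columns of its width, rows of its height, round what is visible of it).
- nets.place_of(camera, query): "position" ([column, row] as shares, 0 to 1, of the picture: columns of its width, rows of its height: a listed point, or the origin of a listed thing).
The state is a dict: "clock": time; "q": joint angles; "qd": joint speeds; "joint_torque": joint torques, N m; "tool_pos": TCP position; "eef_rot": TCP orientation; "contact_force": force on the tool from outside, world axes, zero at the start; "moment": the same for the moment, N m; "opening": opening from 0.0 (shut) to 1.0 (fully open); "finger_force": force on a finger pad.
Only numpy, scipy, OpenCV 4.12 (cv2) and the standard library are available. Lean on these libraries where they do the work, as an engineer would, in place of code of your own. Each camera call takes 0.05 s, during which the arm holds its last target. There are 200 camera calls.

TASK

Four spring leaves that look alike are clamped in the test jig with their tips free, and one of them has gone soft. Starting at the jig's red end and going along the row, press each leaf's tip down onto its stop, hold it there for about half a second to feel how stiff it is, and let it up again, never leaning on a leaf with more than 25 N. Then take the yellow marker peg out of its stand and seat it fully home and upright in the hole in front of the soft leaf, and leave everything else on the bench where it is.

Things in the scene. Friction and masses are not known exactly. Their poses are not given: they have to be found in the camera images.
- jig: Spring test jig fixed to the bench: plywood plate 224 (x) by 236 (y) by 30 mm, red along its +y end, where the row begins. Along its +x side a steel clamp bar with blue cap (50 mm deep, 85 mm high, red block on its +y end) grips four steel leaves (20 by 3 mm), 54 mm apart along y, that stick out level towards -x (the robot). Origin: centre of the plate's underside.
- pad1 (a point): Top centre, 69.5 mm above the bench, of the white domed pad (20 mm across) on the tip of the first leaf (at the red end), unloaded; the point stays when the leaf bends. The pad goes down 12 mm onto a firm stop (25 N per mm). Its force grows evenly with travel, from 1/7 of its final value (preload) to 3 N at the stop for the soft leaf, 6 to 8 N for the sound ones, which cannot be seen. Over 25 N spoils it.
- pad2 (a point): Top centre, 69.5 mm above the bench, of the white domed pad (20 mm across) on the tip of the second leaf, unloaded; the point stays when the leaf bends. The pad goes down 12 mm onto a firm stop (25 N per mm). Its force grows evenly with travel, from 1/7 of its final value (preload) to 3 N at the stop for the soft leaf, 6 to 8 N for the sound ones, which cannot be seen. Over 25 N spoils it.
- pad3 (a point): Top centre, 69.5 mm above the bench, of the white domed pad (20 mm across) on the tip of the third leaf, unloaded; the point stays when the leaf bends. The pad goes down 12 mm onto a firm stop (25 N per mm). Its force grows evenly with travel, from 1/7 of its final value (preload) to 3 N at the stop for the soft leaf, 6 to 8 N for the sound ones, which cannot be seen. Over 25 N spoils it.
- pad4 (a point): Top centre, 69.5 mm above the bench, of the white domed pad (20 mm across) on the tip of the fourth leaf (away from the red end), unloaded; the point stays when the leaf bends. The pad goes down 12 mm onto a firm stop (25 N per mm). Its force grows evenly with travel, from 1/7 of its final value (preload) to 3 N at the stop for the soft leaf, 6 to 8 N for the sound ones, which cannot be seen. Over 25 N spoils it.
- hole1 (a point): Centre of the mouth of the marker hole in front of the first leaf (at the red end), 42 mm from its pad towards -x of the jig, in the plate's upper face (30 mm above the bench). Round, 15 mm wide, 22 mm deep, chamfered, straight down.
- hole2 (a point): Centre of the mouth of the marker hole in front of the second leaf, 42 mm from its pad towards -x of the jig, in the plate's upper face (30 mm above the bench). Round, 15 mm wide, 22 mm deep, chamfered, straight down.
- hole3 (a point): Centre of the mouth of the marker hole in front of the third leaf, 42 mm from its pad towards -x of the jig, in the plate's upper face (30 mm above the bench). Round, 15 mm wide, 22 mm deep, chamfered, straight down.
- hole4 (a point): Centre of the mouth of the marker hole in front of the fourth leaf (away from the red end), 42 mm from its pad towards -x of the jig, in the plate's upper face (30 mm above the bench). Round, 15 mm wide, 22 mm deep, chamfered, straight down.
- peg: Yellow plastic marker peg, 58 mm long in all: round shank of 12 mm diameter and 44 mm length with a chamfered foot, and on top a round head 22 mm across and 14 mm high to hold it by. 30 g. It starts upright in the hole of its stand, head uppermost; seated in a hole 22 mm deep, 36 mm of it stand out. Origin: centre of the foot's end face; z along the peg to the head.
- stand: Dark wooden block 60 by 60 by 40 mm fixed to the bench, on the left or the right of the jig, with a vertical hole (15 mm wide, 22 mm deep) in the middle of its top, in which the peg starts. Origin: centre of its underside.
- paint_jar: Bystander: paint jar with red cap, 64 mm across, 85 mm high, loose. Origin: centre of its underside.
- glue_tin: Bystander: small green glue tin, 50 mm across, 55 mm high, loose. Origin: centre of its underside.
- tape_roll: Bystander: roll of paper tape lying flat, 70 mm across, 25 mm high, loose. Origin: centre of its underside.

How it is judged:
By the outcome, as a careful person would: the job done as asked, in the order asked, and still so for the second after the job is handed in, with the robot touching nothing.
It also fails if it takes over 67 s, if anything falls off the work surface, if the arm or the gripper's body presses on something with over 40 N, if the wrist force passes 120 N, or if a joint passes its speed limit or range.

## Working session

There is one attempt and no reset: what is moved stays moved. The work goes in short steps, Python scripts to look and compute and a shell command to move; the robot and the scene stay as the last step left them, time stands still between calls to the robot, and variables do not carry over. Pictures are saved under pics/ and viewed, at most 10 in all, crops included, and the job is handed in when it is done.

```bash
mkdir -p pics
cat > h.py <<'E'
from plant import r, eyes, nets
import numpy as np, cv2
from scipy.spatial.transform import Rotation as R
def cam(name):
    i=eyes.camera_info(name); K=np.array(i["K"])
    if name=="wrist":
        s=r.get_state(); T=np.eye(4); T[:3,:3]=R.from_quat(s["eef_rot"]).as_matrix(); T[:3,3]=s["tool_pos"]
        return K, T@np.array(i["T_tool_cam"])
    return K, np.linalg.inv(np.array(i["world_to_cam"]))
def onplane(K,C,uv,z):
    d=C[:3,:3]@np.linalg.solve(K,[uv[0],uv[1],1]); return C[:3,3]+d*(z-C[2,3])/d[2]
def find(name,q,z,KC,n=1):
    out=[]
    for p in nets.place_of(name,q)[:n]:
        uv=np.array(p["position"])*[640,400]; X=onplane(*KC,uv,z)
        out.append((round(p["confidence"],2),uv.round(1).tolist(),(X*1000).round(1).tolist()))
    return out
E
python3 - <<'E'
from h import *
for c in ["scene","side"]:
    KC=cam(c); p,d=eyes.snapshot(c); cv2.imwrite(f"pics/{c}0.png",p)
    print(c,KC[1][:3,3])
    for q,z in [("pad1",.0695),("pad2",.0695),("pad3",.0695),("pad4",.0695),("hole1",.03),("hole2",.03),("hole3",.03),("hole4",.03),("stand",0),("peg",.018),("jig",0)]:
        print(q,find(c,q,z,KC,2))
print(r.get_state())
E
```

```text
scene [1.20720256 0.09452311 0.78401942]
pad1 [(0.97, [272.8, 207.2], [481.8, -85.5, 69.5]), (0.79, [296.3, 215.9], [503.3, -27.3, 69.5])]
pad2 [(0.97, [272.8, 207.2], [481.8, -85.5, 69.5]), (0.79, [296.3, 215.9], [503.3, -27.3, 69.5])]
pad3 [(0.97, [272.8, 207.2], [481.8, -85.5, 69.5]), (0.79, [296.3, 215.9], [503.3, -27.3, 69.5])]
pad4 [(0.97, [272.8, 207.2], [481.8, -85.5, 69.5]), (0.79, [296.3, 215.9], [503.3, -27.3, 69.5])]
hole1 [(0.97, [281.0, 209.9], [448.6, -74.0, 30.0]), (0.75, [320.3, 216.4], [458.8, 23.3, 30.0])]
hole2 [(0.97, [281.0, 209.9], [448.6, -74.0, 30.0]), (0.75, [320.3, 216.4], [458.8, 23.3, 30.0])]
hole3 [(0.97, [281.0, 209.9], [448.6, -74.0, 30.0]), (0.75, [320.3, 216.4], [458.8, 23.3, 30.0])]
hole4 [(0.97, [281.0, 209.9], [448.6, -74.0, 30.0]), (0.75, [320.3, 216.4], [458.8, 23.3, 30.0])]
stand []
peg [(0.57, [184.5, 229.3], [529.7, -291.3, 18.0])]
jig [(0.87, [298.0, 249.2], [542.0, -19.2, 0.0])]
side [ 0.00966424 -0.70317396  0.63498817]
pad1 [(0.95, [344.8, 214.4], [484.1, -39.1, 69.5]), (0.93, [330.2, 187.9], [520.6, 73.1, 69.5])]
pad2 [(0.95, [344.8, 214
[... 950 characters left out ...]
112  , -0.19457172,  1.56531361,  0.15730492,
        0.90247737, -0.21508201]), 'qd': array([ 5.03355550e-04,  2.24899973e-03,  9.63055619e-05,  1.11967635e-04,
       -2.35517463e-04,  7.77043202e-04,  9.34615059e-04]), 'joint_torque': array([-1.16147334e-03, -5.27495742e+01, -1.26723904e+00, -1.53745759e+01,
       -5.19528554e-02, -5.55670467e-04,  3.85319288e-05]), 'tool_pos': array([6.25021982e-01, 1.43039268e-05, 2.38730863e-01]), 'eef_rot': array([7.07096081e-01, 7.07117481e-01, 2.33589809e-05, 2.79502910e-05]), 'contact_force': array([-0.18166615,  0.00724843, -1.04134435]), 'moment': array([ 0.00951822, -0.01048276,  0.01233358]), 'finger_force': 0.0, 'opening': 1.0023649304956601}
```

View pics/scene0.png

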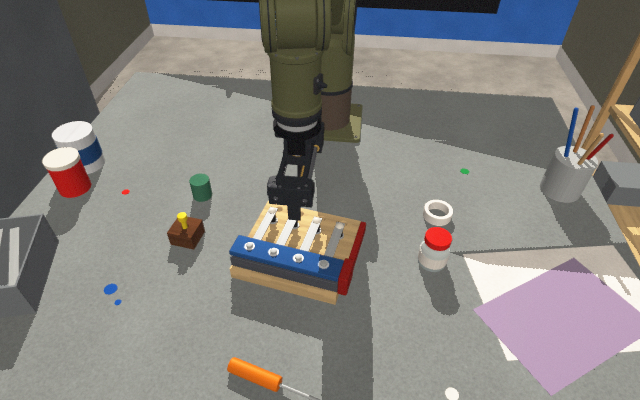

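View pics/side0.png

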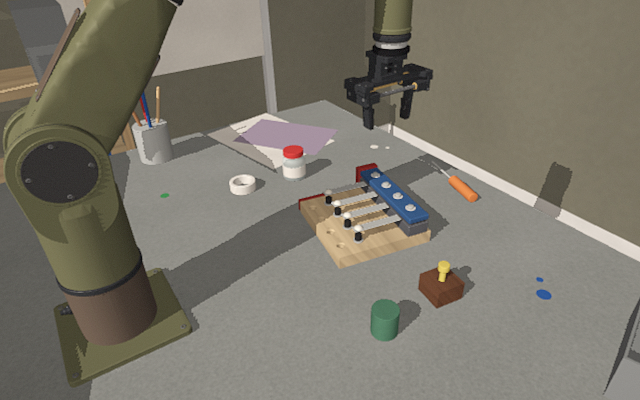

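Run:
```python
from h import *
for c in ["scene","side"]:
    KC=cam(c)
    for q,z in [("pad1",.0695),("hole1",.03)]:
        for f in find(c,q,z,KC,7): print(c,q,f)
```

```text
scene pad1 (0.97, [272.8, 207.2], [481.8, -85.5, 69.5])
scene pad1 (0.79, [296.3, 215.9], [503.3, -27.3, 69.5])
scene pad1 (0.73, [315.3, 216.3], [499.1, 15.7, 69.5])
scene pad1 (0.59, [201.3, 191.6], [450.1, -266.3, 69.5])
scene pad1 (0.58, [338.9, 221.7], [509.5, 70.1, 69.5])
scene pad1 (0.38, [429.7, 261.1], [599.1, 264.7, 69.5])
scene hole1 (0.97, [281.0, 209.9], [448.6, -74.0, 30.0])
scene hole1 (0.75, [320.3, 216.4], [458.8, 23.3, 30.0])
scene hole1 (0.69, [294.9, 208.5], [439.4, -41.2, 30.0])
scene hole1 (0.62, [343.3, 217.0], [453.9, 78.0, 30.0])
side pad1 (0.95, [344.8, 214.4], [484.1, -39.1, 69.5])
side pad1 (0.93, [330.2, 187.9], [520.6, 73.1, 69.5])
side pad1 (0.87, [340.2, 198.0], [514.4, 21.9, 69.5])
side pad1 (0.63, [357.7, 221.4], [491.4, -76.7, 69.5])
side hole1 (0.8, [338.0, 248.7], [431.0, -88.6, 30.0])
side hole1 (0.78, [327.4, 230.4], [448.6, -21.5, 30.0])
side hole1 (0.75, [309.5, 210.4], [457.9, 70.1, 30.0])
side hole1 (0.63, [319.6, 220.8], [454.4, 19.9, 30.0])
```

The scene view shows the jig (red end at column ~355), four pads at about (272,207), (296,216), (315,216), (339,222), and the peg and stand at about (185,229). In the side view, the pads are at (330,188) to (358,221) and the peg at (443,270).

```bash
python3 -m pendant '[{"claw":0,"dx":-50,"dy":0,"dz":30,"twist":-0.1},{"claw":0,"dx":-100,"dy":0,"dz":60,"twist":-0.18},{"claw":0,"dx":-140,"dy":0,"dz":80,"twist":-0.18},{"claw":0,"dx":-140,"dy":0,"dz":80,"twist":-0.18},{"claw":0,"dx":-140,"dy":0,"dz":80,"twist":-0.18},{"claw":0,"dx":-140,"dy":0,"dz":80,"twist":-0.18}]' 20
python3 - <<'E'
from h import *
KC=cam("wrist"); p,d=eyes.snapshot("wrist"); cv2.imwrite("pics/w1.png",p)
print(eyes.camera_info("wrist"), KC[1])
for q,z in [("pad1",.0695),("hole1",.03),("peg",.018)]:
    for f in find("wrist",q,z,KC,6): print(q,f)
E
```

```text
clock: 2.0
tool_pos: [0.4862, 0.0001, 0.3186]
eef_rot: [0.768, 0.641, 0.001, 0.0]
contact_force: [0.1, 0.0, -0.7]
opening: 0.477
finger_force: 0.0
{'K': array([[328.65628226,   0.        , 322.35669588],
       [  0.        , 328.65628226, 200.82964679],
       [  0.        ,   0.        ,   1.        ]]), 'T_tool_cam': array([[ 5.34992467e-04, -9.63746754e-01, -2.66818117e-01,
         6.95857637e-02],
       [ 9.99999852e-01,  4.88391687e-04,  2.41012437e-04,
        -5.43140707e-04],
       [-1.01963203e-04, -2.66818207e-01,  9.63746872e-01,
        -1.44736085e-01],
       [ 0.00000000e+00,  0.00000000e+00,  0.00000000e+00,
         1.00000000e+00]])} [[ 0.98393606 -0.17244354 -0.04618491  0.49795687]
 [-0.17851538 -0.94831701 -0.2623492   0.06859957]
 [ 0.00144248  0.26637956 -0.96386713  0.46339037]
 [ 0.          0.          0.          1.        ]]
pad1 (0.82, [332.8, 148.0], [503.0, 23.4, 69.5])
pad1 (0.73, [334.7, 104.3], [513.6, 72.2, 69.5])
pad1 (0.65, [334.5, 194.4], [495.4, -33.2, 69.5])
pad1 (0.65, [331.9, 234.3], [483.2, -84.5, 69.5])
pad1 (0.39, [384.3, 330.8], [530.6, -239.4, 69.5])
hole1 (0.92, [303.3, 223.3], [445.2, -76.6, 30.0])
hole1 (0.91, [299.7, 141.2], [462.6, 35.2, 30.0])
hole1 (0.9, [298.4, 102.9], [470.3, 82.4, 30.0])
hole1 (0.71, [301.2, 189.7], [451.8, -28.8, 30.0])
peg (0.7, [387.5, 330.1], [540.0, -279.3, 18.0])
```

View pics/w1.png

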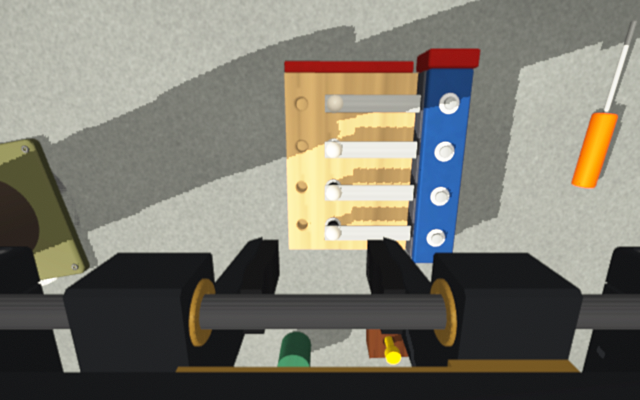

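The wrist view shows pads at about (335,103), (334,148), (334,193) and (333,233), and holes at column ~302. They fit the 54 mm and 42 mm spacings, with jig yaw about -0.18.

```bash
python3 -m pendant '[{"claw":0,"dx":14,"dy":37,"dz":-30,"twist":0},{"claw":0,"dx":28,"dy":74,"dz":-60,"twist":0},{"claw":0,"dx":28,"dy":74,"dz":-110,"twist":0},{"claw":0,"dx":28,"dy":74,"dz":-160,"twist":0},{"claw":0,"dx":28,"dy":74,"dz":-200,"twist":0},{"claw":0,"dx":28,"dy":74,"dz":-234,"twist":0},{"claw":0,"dx":28,"dy":74,"dz":-234,"twist":0},{"claw":0,"dx":28,"dy":74,"dz":-234,"twist":0}]' 20
python3 - <<'E'
from h import *
KC=cam("wrist"); p,d=eyes.snapshot("wrist"); cv2.imwrite("pics/w2.png",p)
for q,z in [("pad1",.0695),("hole1",.03)]:
    for f in find("wrist",q,z,KC,6): print(q,f)
E
```

```text
clock: 3.0
tool_pos: [0.5132, 0.0741, 0.0844]
eef_rot: [0.768, 0.641, -0.001, -0.0]
contact_force: [-0.8, 0.5, -0.1]
opening: 0.006
finger_force: 0.0
pad1 (0.65, [325.7, 335.1], [504.9, 20.9, 69.5])
hole1 (0.56, [259.3, 221.1], [473.1, 82.3, 30.0])
```

View pics/w2.png

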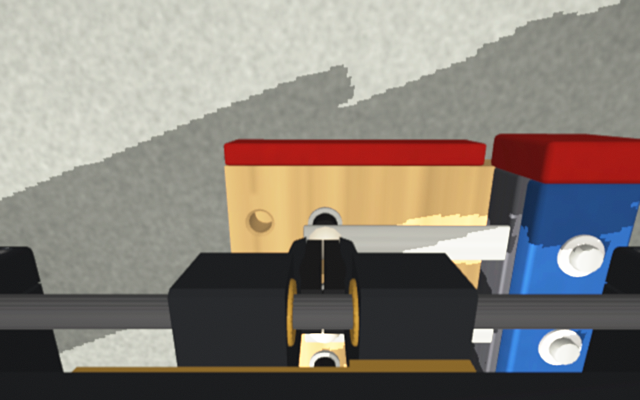

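The closed fingers sit just above pad 1, at about (324,228). Hole 1 at (259,221) puts pad 1 at (514.4, 74.8) mm, which is within 1 mm of the tool.

```bash
python3 -m pendant '[{"claw":0,"dx":1,"dy":0.5,"dz":-7,"twist":0},{"claw":0,"dx":1,"dy":0.5,"dz":-14,"twist":0},{"claw":0,"dx":1,"dy":0.5,"dz":-19,"twist":0},{"claw":0,"dx":1,"dy":0.5,"dz":-22,"twist":0},{"claw":0,"dx":1,"dy":0.5,"dz":-24,"twist":0},{"claw":0,"dx":1,"dy":0.5,"dz":-25,"twist":0},{"claw":0,"dx":1,"dy":0.5,"dz":-25,"twist":0},{"claw":0,"dx":1,"dy":0.5,"dz":-25,"twist":0}]' 20; python3 -c "
from h import *
s=r.get_state();print(s['tool_pos'],s['contact_force'])"
```

```text
clock: 3.95
tool_pos: [0.5146, 0.0747, 0.0601]
eef_rot: [0.768, 0.641, 0.001, 0.0]
contact_force: [-0.9, 0.5, 6.0]
opening: 0.005
finger_force: 3.2
[0.51456929 0.07471469 0.06013347] [-0.85722967  0.46727032  6.04878892]
```

```bash
python3 -m pendant '[{"claw":0,"dx":0,"dy":0,"dz":-1,"twist":0},{"claw":0,"dx":0,"dy":0,"dz":-2,"twist":0},{"claw":0,"dx":0,"dy":0,"dz":-2.7,"twist":0},{"claw":0,"dx":0,"dy":0,"dz":-2.7,"twist":0}]' 20
```

```text
clock: 4.35
tool_pos: [0.5147, 0.0747, 0.0576]
eef_rot: [0.768, 0.641, 0.001, 0.0]
contact_force: [0.2, 0.5, 7.7]
opening: 0.008
finger_force: 3.9
```

```bash
python3 -m pendant '[{"claw":0,"dx":0,"dy":0,"dz":-0.4,"twist":0},{"claw":0,"dx":0,"dy":0,"dz":-0.7,"twist":0},{"claw":0,"dx":0,"dy":0,"dz":-0.7,"twist":0}]' 20
```

```text
clock: 4.65
tool_pos: [0.5147, 0.0747, 0.0573]
eef_rot: [0.768, 0.641, 0.001, 0.0]
contact_force: [-1.1, -0.4, 11.8]
opening: -0.001
finger_force: 5.9
```

```bash
python3 -m pendant '[{"claw":0,"dx":0,"dy":0,"dz":-0.2,"twist":0},{"claw":0,"dx":0,"dy":0,"dz":-0.2,"twist":0},{"claw":0,"dx":0,"dy":0,"dz":-0.2,"twist":0},{"claw":0,"dx":0,"dy":0,"dz":-0.2,"twist":0},{"claw":0,"dx":0,"dy":0,"dz":-0.2,"twist":0},{"claw":0,"dx":0,"dy":0,"dz":-0.2,"twist":0}]' 20
python3 -m pendant '[{"claw":0,"dx":0,"dy":0,"dz":9,"twist":0},{"claw":0,"dx":0,"dy":0,"dz":28,"twist":0},{"claw":0,"dx":-5,"dy":-27,"dz":28,"twist":0},{"claw":0,"dx":-10,"dy":-53,"dz":28,"twist":0},{"claw":0,"dx":-10,"dy":-53,"dz":28,"twist":0},{"claw":0,"dx":-10,"dy":-53,"dz":28,"twist":0}]' 20
```

```text
clock: 5.25
tool_pos: [0.5147, 0.0747, 0.0573]
eef_rot: [0.768, 0.641, 0.001, 0.001]
contact_force: [-1.0, -0.4, 12.9]
opening: 0.005
finger_force: 6.7
clock: 5.85
tool_pos: [0.5037, 0.0212, 0.0839]
eef_rot: [0.768, 0.64, -0.0, -0.0]
contact_force: [0.1, -0.3, -0.3]
opening: 0.006
finger_force: 0.0
```

```bash
python3 -m pendant '[{"claw":0,"dx":0,"dy":0.5,"dz":-7,"twist":0},{"claw":0,"dx":0,"dy":0.5,"dz":-14,"twist":0},{"claw":0,"dx":0,"dy":0.5,"dz":-19,"twist":0},{"claw":0,"dx":0,"dy":0.5,"dz":-22,"twist":0},{"claw":0,"dx":0,"dy":0.5,"dz":-24.4,"twist":0},{"claw":0,"dx":0,"dy":0.5,"dz":-24.4,"twist":0},{"claw":0,"dx":0,"dy":0.5,"dz":-24.4,"twist":0}]' 20
python3 -m pendant '[{"claw":0,"dx":0,"dy":0,"dz":-1,"twist":0},{"claw":0,"dx":0,"dy":0,"dz":-2,"twist":0},{"claw":0,"dx":0,"dy":0,"dz":-3,"twist":0},{"claw":0,"dx":0,"dy":0,"dz":-3.3,"twist":0},{"claw":0,"dx":0,"dy":0,"dz":-3.4,"twist":0},{"claw":0,"dx":0,"dy":0,"dz":-3.4,"twist":0}]' 20
```

```text
clock: 6.55
tool_pos: [0.5041, 0.023, 0.06]
eef_rot: [0.767, 0.641, 0.001, -0.0]
contact_force: [0.0, 3.0, 4.5]
opening: 0.006
finger_force: 2.4
clock: 7.15
tool_pos: [0.5042, 0.0228, 0.0573]
eef_rot: [0.768, 0.641, 0.001, 0.0]
contact_force: [-2.4, 4.4, 10.5]
opening: 0.01
finger_force: 6.0
```

```bash
python3 -m pendant '[{"claw":0,"dx":0,"dy":0,"dz":-0.2,"twist":0},{"claw":0,"dx":0,"dy":0,"dz":-0.2,"twist":0},{"claw":0,"dx":0,"dy":0,"dz":-0.2,"twist":0},{"claw":0,"dx":0,"dy":0,"dz":-0.2,"twist":0},{"claw":0,"dx":0,"dy":0,"dz":-0.2,"twist":0}]' 20
python3 - <<'E'
from h import *
KC=cam("wrist"); p,d=eyes.snapshot("wrist"); cv2.imwrite("pics/w3.png",p)
for q,z in [("pad1",.0695),("hole1",.03)]:
    for f in find("wrist",q,z,KC,6): print(q,f)
E
python3 -m pendant '[{"claw":0,"dx":0,"dy":0,"dz":9,"twist":0},{"claw":0,"dx":0,"dy":0,"dz":28,"twist":0},{"claw":0,"dx":0,"dy":0,"dz":28,"twist":0},{"claw":0,"dx":0,"dy":0,"dz":28,"twist":0}]' 20
```

```text
clock: 7.65
tool_pos: [0.5043, 0.0229, 0.0573]
eef_rot: [0.768, 0.641, 0.001, 0.0]
contact_force: [-2.1, 4.5, 13.8]
opening: 0.003
finger_force: 6.8
hole1 (0.89, [249.7, 241.1], [463.4, 28.8, 30.0])
hole1 (0.74, [243.6, 146.9], [472.6, 80.5, 30.0])
clock: 8.2
tool_pos: [0.504, 0.0209, 0.0841]
eef_rot: [0.768, 0.64, -0.0, 0.0]
contact_force: [0.3, -0.0, 0.3]
opening: 0.006
finger_force: 0.0
```

View pics/w3.png

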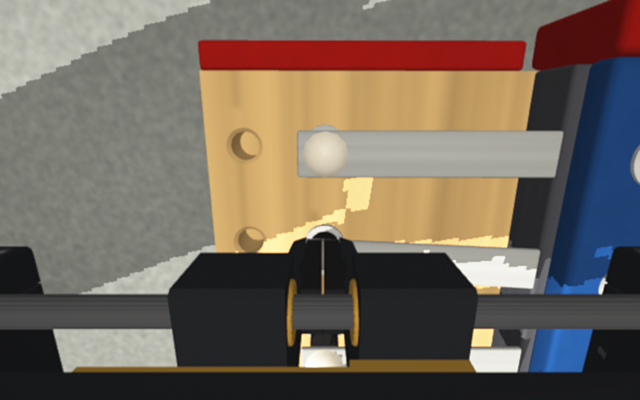

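The view shows pad 1 released at (325,150) and the fingers centred on leaf 2. The holes put pad 2 at about (504.5, 21.5), so the press was well centred. On to leaf 3.

```bash
python3 -m pendant '[{"claw":0,"dx":-5,"dy":-26,"dz":0,"twist":0},{"claw":0,"dx":-9.5,"dy":-53,"dz":0,"twist":0},{"claw":0,"dx":-9.5,"dy":-53,"dz":0,"twist":0},{"claw":0,"dx":-9.5,"dy":-53,"dz":-7,"twist":0},{"claw":0,"dx":-9.5,"dy":-53,"dz":-12,"twist":0},{"claw":0,"dx":-9.5,"dy":-53,"dz":-12,"twist":0}]' 20
python3 -m pendant '[{"claw":0,"dx":0,"dy":0,"dz":-4,"twist":0},{"claw":0,"dx":0,"dy":0,"dz":-8,"twist":0},{"claw":0,"dx":0,"dy":0,"dz":-11,"twist":0},{"claw":0,"dx":0,"dy":0,"dz":-12.4,"twist":0},{"claw":0,"dx":0,"dy":0,"dz":-12.4,"twist":0},{"claw":0,"dx":0,"dy":0,"dz":-12.4,"twist":0}]' 20
python3 -m pendant '[{"claw":0,"dx":0,"dy":0,"dz":-1,"twist":0},{"claw":0,"dx":0,"dy":0,"dz":-2,"twist":0},{"claw":0,"dx":0,"dy":0,"dz":-3,"twist":0},{"claw":0,"dx":0,"dy":0,"dz":-3.3,"twist":0},{"claw":0,"dx":0,"dy":0,"dz":-3.4,"twist":0},{"claw":0,"dx":0,"dy":0,"dz":-3.4,"twist":0}]' 20
```

```text
clock: 8.8
tool_pos: [0.4941, -0.0297, 0.071]
eef_rot: [0.767, 0.641, -0.0, -0.001]
contact_force: [-0.9, 1.1, 0.7]
opening: 0.006
finger_force: 0.0
clock: 9.4
tool_pos: [0.4944, -0.0301, 0.0599]
eef_rot: [0.767, 0.641, 0.0, -0.0]
contact_force: [-1.4, 3.2, 6.1]
opening: 0.007
finger_force: 2.8
clock: 10.0
tool_pos: [0.4945, -0.0301, 0.0573]
eef_rot: [0.767, 0.641, 0.001, -0.0]
contact_force: [-2.6, 3.5, 13.7]
opening: 0.002
finger_force: 6.8
```

```bash
python3 -m pendant '[{"claw":0,"dx":0,"dy":0,"dz":-0.1,"twist":0},{"claw":0,"dx":0,"dy":0,"dz":-0.1,"twist":0},{"claw":0,"dx":0,"dy":0,"dz":-0.1,"twist":0},{"claw":0,"dx":0,"dy":0,"dz":-0.1,"twist":0},{"claw":0,"dx":0,"dy":0,"dz":-0.1,"twist":0},{"claw":0,"dx":0,"dy":0,"dz":-0.1,"twist":0}]' 20
python3 -m pendant '[{"claw":0,"dx":0,"dy":0,"dz":9,"twist":0},{"claw":0,"dx":0,"dy":0,"dz":28,"twist":0},{"claw":0,"dx":-5,"dy":-26,"dz":28,"twist":0},{"claw":0,"dx":-9.5,"dy":-53,"dz":28,"twist":0},{"claw":0,"dx":-9.5,"dy":-53.5,"dz":28,"twist":0},{"claw":0,"dx":-9.5,"dy":-53.5,"dz":28,"twist":0},{"claw":0,"dx":-9.5,"dy":-53.5,"dz":21,"twist":0},{"claw":0,"dx":-9.5,"dy":-53.5,"dz":16,"twist":0}]' 20
python3 -m pendant '[{"claw":0,"dx":0,"dy":0,"dz":-4,"twist":0},{"claw":0,"dx":0,"dy":0,"dz":-8,"twist":0},{"claw":0,"dx":0,"dy":0,"dz":-11,"twist":0},{"claw":0,"dx":0,"dy":0,"dz":-12.4,"twist":0},{"claw":0,"dx":0,"dy":0,"dz":-12.4,"twist":0},{"claw":0,"dx":0,"dy":0,"dz":-12.4,"twist":0}]' 20
python3 -m pendant '[{"claw":0,"dx":0,"dy":0,"dz":-1,"twist":0},{"claw":0,"dx":0,"dy":0,"dz":-2,"twist":0},{"claw":0,"dx":0,"dy":0,"dz":-3,"twist":0},{"claw":0,"dx":0,"dy":0,"dz":-3.3,"twist":0},{"claw":0,"dx":0,"dy":0,"dz":-3.5,"twist":0},{"claw":0,"dx":0,"dy":0,"dz":-3.5,"twist":0}]' 20
```

```text
clock: 10.6
tool_pos: [0.4945, -0.0301, 0.0572]
eef_rot: [0.767, 0.641, 0.001, -0.0]
contact_force: [-2.3, 3.8, 13.8]
opening: 0.006
finger_force: 7.1
clock: 11.4
tool_pos: [0.4853, -0.0832, 0.0716]
eef_rot: [0.767, 0.641, 0.0, -0.0]
contact_force: [-0.2, 0.4, -0.4]
opening: 0.004
finger_force: 0.0
clock: 12.0
tool_pos: [0.485, -0.0843, 0.0599]
eef_rot: [0.768, 0.641, 0.0, -0.0]
contact_force: [-0.5, 2.0, 2.6]
opening: 0.008
finger_force: 1.1
clock: 12.6
tool_pos: [0.4852, -0.0844, 0.0573]
eef_rot: [0.768, 0.641, 0.0, 0.0]
contact_force: [-2.3, 3.0, 12.6]
opening: 0.001
finger_force: 6.5
```

Leaf 4 is soft: 2.6 N just short of the stop, against 4.5 to 6.1 N for the others. Hold it, release it, then go over to the peg.

```bash
python3 -m pendant '[{"claw":0,"dx":0,"dy":0,"dz":-0.1,"twist":0},{"claw":0,"dx":0,"dy":0,"dz":-0.1,"twist":0},{"claw":0,"dx":0,"dy":0,"dz":-0.1,"twist":0},{"claw":0,"dx":0,"dy":0,"dz":-0.1,"twist":0},{"claw":0,"dx":0,"dy":0,"dz":-0.1,"twist":0},{"claw":0,"dx":0,"dy":0,"dz":-0.1,"twist":0}]' 20
python3 -m pendant '[{"claw":0,"dx":0,"dy":0,"dz":9,"twist":0},{"claw":0,"dx":0,"dy":0,"dz":35,"twist":0},{"claw":0,"dx":0,"dy":0,"dz":80,"twist":0.14},{"claw":0,"dx":0,"dy":-30,"dz":120,"twist":0.28},{"claw":0.5,"dx":10,"dy":-65,"dz":150,"twist":0.42},{"claw":0.5,"dx":25,"dy":-100,"dz":160,"twist":0.56},{"claw":0.5,"dx":35,"dy":-140,"dz":165,"twist":0.70},{"claw":0.5,"dx":45,"dy":-175,"dz":165,"twist":0.84}]' 20
python3 -m pendant '[{"claw":0.5,"dx":7,"dy":-25,"dz":0,"twist":0.14},{"claw":0.5,"dx":7,"dy":-25,"dz":0,"twist":0.28},{"claw":0.5,"dx":7,"dy":-25,"dz":0,"twist":0.42},{"claw":0.5,"dx":7,"dy":-25,"dz":0,"twist":0.56},{"claw":0.5,"dx":7,"dy":-25,"dz":0,"twist":0.73},{"claw":0.5,"dx":7,"dy":-25,"dz":0,"twist":0.73},{"claw":0.5,"dx":7,"dy":-25,"dz":0,"twist":0.73}]' 20
python3 - <<'E'
from h import *
KC=cam("wrist"); p,d=eyes.snapshot("wrist"); cv2.imwrite("pics/w4.png",p)
for q,z in [("peg",.018),("stand",0),("glue_tin",0),("hole4",.03)]:
    for f in find("wrist",q,z,KC,6): print(q,f)
# yellow head top centroid
hsv=cv2.cvtColor(p,cv2.COLOR_BGR2HSV); m=cv2.inRange(hsv,(22,120,80),(35,255,255))
n,l,s,c=cv2.connectedComponentsWithStats(m)
for i in range(1,n):
    if s[i,4]>60: print(s[i],c[i],(onplane(*KC,c[i],.07)*1000).round(1), np.median(d[l==i]))
print(r.get_state()["q"])
E
```

```text
clock: 13.2
tool_pos: [0.4852, -0.0844, 0.0572]
eef_rot: [0.768, 0.641, 0.0, 0.0]
contact_force: [-2.1, 3.2, 13.8]
opening: 0.001
finger_force: 6.9
clock: 14.0
tool_pos: [0.5301, -0.2632, 0.2224]
eef_rot: [0.439, 0.899, -0.001, 0.001]
contact_force: [0.0, 0.1, -0.9]
opening: 0.347
finger_force: 0.0
clock: 14.7
tool_pos: [0.5365, -0.2852, 0.2209]
eef_rot: [0.092, 0.996, -0.0, -0.0]
contact_force: [-0.5, -0.4, 0.5]
opening: 0.497
finger_force: 0.0
peg (0.7, [326.5, 177.0], [538.2, -279.7, 18.0])
stand (0.96, [323.3, 171.2], [534.6, -282.4, 0.0])
glue_tin (0.54, [321.8, 173.7], [537.1, -284.7, 0.0])
glue_tin (0.37, [521.0, 43.6], [442.0, -60.2, 0.0])
hole4 (0.91, [520.7, 43.5], [444.0, -77.8, 30.0])
hole4 (0.83, [576.5, 43.6], [453.7, -26.4, 30.0])
hole4 (0.71, [637.6, 38.1], [459.3, 29.5, 30.0])
[312 173  24  27 498] [323.82329317 186.51204819] [ 536.1 -282.5   70. ] 0.29912192
[ 0.81376625  0.77435878 -0.74648158  1.62256427  0.60492549  0.98904075
  1.25538425]
```

View pics/w4.png

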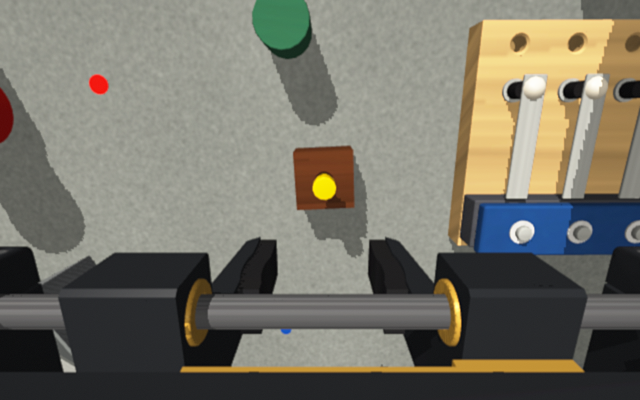

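The peg head is at (324,187) over the stand, which gives (536, -282.5) mm. The fingers straddle it and the glue tin at (282,22) is well clear. Descend and grip.

```bash
python3 -m pendant '[{"claw":0.5,"dx":0,"dy":2.5,"dz":-45,"twist":0},{"claw":0.5,"dx":0,"dy":2.5,"dz":-90,"twist":0},{"claw":0.5,"dx":0,"dy":2.5,"dz":-125,"twist":0},{"claw":0.5,"dx":0,"dy":2.5,"dz":-145,"twist":0},{"claw":0.5,"dx":0,"dy":2.5,"dz":-160,"twist":0},{"claw":0.5,"dx":0,"dy":2.5,"dz":-170,"twist":0},{"claw":0.5,"dx":0,"dy":2.5,"dz":-170,"twist":0},{"claw":0.5,"dx":0,"dy":2.5,"dz":-170,"twist":0}]' 15
python3 -m pendant '[{"claw":0.1,"dx":0,"dy":0,"dz":0,"twist":0},{"claw":0.1,"dx":0,"dy":0,"dz":0,"twist":0},{"claw":0.1,"dx":0,"dy":0,"dz":0,"twist":0},{"claw":0.1,"dx":0,"dy":0,"dz":0,"twist":0},{"claw":0.1,"dx":0,"dy":0,"dz":0,"twist":0},{"claw":0.1,"dx":0,"dy":0,"dz":0,"twist":0}]' 15
```

```text
clock: 15.75
tool_pos: [0.5377, -0.2821, 0.0521]
eef_rot: [0.09, 0.996, -0.0, 0.001]
contact_force: [0.3, -0.2, 0.9]
opening: 0.5
finger_force: 0.0
clock: 16.35
tool_pos: [0.5375, -0.2822, 0.0517]
eef_rot: [0.09, 0.996, -0.0, 0.001]
contact_force: [-0.7, 0.3, 3.5]
opening: 0.238
finger_force: 15.0
```

```bash
python3 -m pendant '[{"claw":0.1,"dx":0,"dy":0,"dz":10,"twist":0},{"claw":0.1,"dx":0,"dy":0,"dz":30,"twist":0},{"claw":0.1,"dx":0,"dy":0,"dz":60,"twist":0},{"claw":0.1,"dx":0,"dy":0,"dz":90,"twist":0},{"claw":0.1,"dx":-15,"dy":30,"dz":90,"twist":0},{"claw":0.1,"dx":-30,"dy":65,"dz":90,"twist":0},{"claw":0.1,"dx":-47,"dy":100,"dz":90,"twist":0},{"claw":0.1,"dx":-64,"dy":140,"dz":90,"twist":0}]' 15
python3 -m pendant '[{"claw":0.1,"dx":-15,"dy":35,"dz":0,"twist":0},{"claw":0.1,"dx":-29.5,"dy":64,"dz":0,"twist":0},{"claw":0.1,"dx":-29.5,"dy":64,"dz":-20,"twist":0},{"claw":0.1,"dx":-29.5,"dy":64,"dz":-30,"twist":0},{"claw":0.1,"dx":-29.5,"dy":64,"dz":-30,"twist":0},{"claw":0.1,"dx":-29.5,"dy":64,"dz":-30,"twist":0}]' 15
python3 - <<'E'
from h import *
KC=cam("wrist"); p,d=eyes.snapshot("wrist"); cv2.imwrite("pics/w5.png",p)
for q,z in [("hole4",.03),("pad4",.0695)]:
    for f in find("wrist",q,z,KC,5): print(q,f)
t=r.get_state()["tool_pos"]
f=np.array([t[0],t[1],t[2]-.0337,1]); c=np.linalg.inv(KC[1])@f; u=KC[0]@c[:3]; print("foot px if centred",u[:2]/u[2])
for c in ["side","scene"]:
    KC=cam(c); p,d=eyes.snapshot(c); cv2.imwrite(f"pics/{c}5.png",p)
E
```

```text
clock: 17.15
tool_pos: [0.4721, -0.1414, 0.1416]
eef_rot: [0.091, 0.996, 0.0, 0.0]
contact_force: [0.4, 1.3, -0.2]
opening: 0.236
finger_force: 15.0
clock: 17.75
tool_pos: [0.4436, -0.0779, 0.1115]
eef_rot: [0.09, 0.996, -0.0, -0.0]
contact_force: [-0.1, -0.1, -0.0]
opening: 0.239
finger_force: 15.0
hole4 (0.95, [322.3, 209.5], [443.9, -76.9, 30.0])
hole4 (0.9, [471.3, 204.9], [459.7, 28.9, 30.0])
hole4 (0.83, [545.5, 205.7], [469.8, 81.3, 30.0])
hole4 (0.8, [394.9, 210.8], [454.2, -25.6, 30.0])
pad4 (0.9, [571.7, 290.9], [514.1, 72.3, 69.5])
foot px if centred [320.22082861 234.25128193]
```

View pics/w5.png

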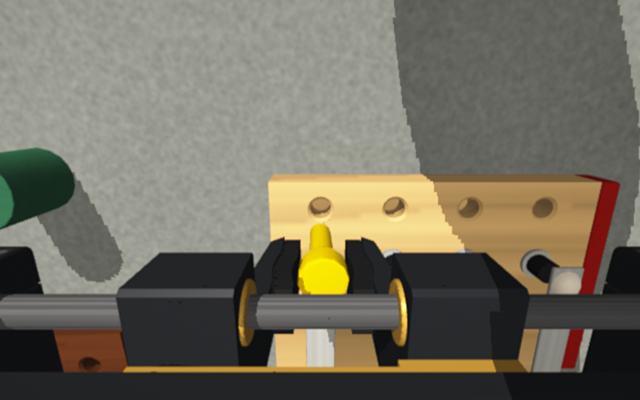

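The peg is held straight, with its foot at about (320,230). Hole 4 at (320,208) matches the tool position to within about 1 mm, so lower it gently.

```bash
python3 -m pendant '[{"claw":0.1,"dx":0,"dy":0.3,"dz":-20,"twist":0},{"claw":0.1,"dx":0,"dy":0.3,"dz":-36,"twist":0},{"claw":0.1,"dx":0,"dy":0.3,"dz":-44,"twist":0},{"claw":0.1,"dx":0,"dy":0.3,"dz":-48,"twist":0},{"claw":0.1,"dx":0,"dy":0.3,"dz":-51,"twist":0},{"claw":0.1,"dx":0,"dy":0.3,"dz":-53,"twist":0},{"claw":0.1,"dx":0,"dy":0.3,"dz":-53,"twist":0}]' 15
```

```text
clock: 18.7
tool_pos: [0.4437, -0.0777, 0.0584]
eef_rot: [0.09, 0.996, 0.0, 0.0]
contact_force: [-0.1, 0.3, -0.5]
opening: 0.237
finger_force: 15.0
```

```bash
python3 -m pendant '[{"claw":0.1,"dx":0,"dy":0,"dz":-4,"twist":0},{"claw":0.1,"dx":0,"dy":0,"dz":-8,"twist":0},{"claw":0.1,"dx":0,"dy":0,"dz":-12,"twist":0},{"claw":0.1,"dx":0,"dy":0,"dz":-15,"twist":0},{"claw":0.1,"dx":0,"dy":0,"dz":-16.5,"twist":0},{"claw":0.1,"dx":0,"dy":0,"dz":-16.5,"twist":0}]' 15
```

```text
clock: 19.3
tool_pos: [0.4437, -0.0776, 0.0418]
eef_rot: [0.09, 0.996, -0.0, 0.0]
contact_force: [-0.3, -0.5, 1.1]
opening: 0.239
finger_force: 15.0
```

Nearly home. Nudge until it bottoms.

```bash
python3 -m pendant '[{"claw":0.1,"dx":0,"dy":0,"dz":-0.5,"twist":0},{"claw":0.1,"dx":0,"dy":0,"dz":-1,"twist":0},{"claw":0.1,"dx":0,"dy":0,"dz":-1,"twist":0}]' 15
```

```text
clock: 19.6
tool_pos: [0.4442, -0.0777, 0.0415]
eef_rot: [0.09, 0.996, -0.0, 0.001]
contact_force: [-0.7, -0.3, 10.6]
opening: 0.239
finger_force: 14.9
```

```bash
python3 -m pendant '[{"claw":0.5,"dx":0,"dy":0,"dz":0.7,"twist":0},{"claw":0.5,"dx":0,"dy":0,"dz":0.7,"twist":0},{"claw":0.5,"dx":0,"dy":0,"dz":0.7,"twist":0},{"claw":0.5,"dx":0,"dy":0,"dz":0.7,"twist":0}]' 15
python3 -m pendant '[{"claw":0.5,"dx":0,"dy":0,"dz":15,"twist":0},{"claw":0.5,"dx":0,"dy":0,"dz":45,"twist":0},{"claw":0.5,"dx":0,"dy":0,"dz":90,"twist":0},{"claw":0.5,"dx":0,"dy":0,"dz":140,"twist":0},{"claw":0.5,"dx":0,"dy":0,"dz":180,"twist":0},{"claw":0.5,"dx":0,"dy":0,"dz":180,"twist":0},{"claw":0.5,"dx":0,"dy":0,"dz":180,"twist":0}]' 15
python3 - <<'E'
from h import *
ims=[eyes.snapshot(c) for c in ["wrist","side"]]
KC=cam("wrist"); p,d=ims[0]
m=cv2.inRange(cv2.cvtColor(p,cv2.COLOR_BGR2HSV),(22,150,80),(35,255,255))
n,l,s,c=cv2.connectedComponentsWithStats(m); i=1+s[1:,4].argmax()
v,u=np.nonzero(l==i); P=np.linalg.solve(KC[0],np.c_[u,v,np.ones(len(u))].T)*d[v,u]; W=KC[1][:3,:3]@P+KC[1][:3,3:]
print("top z mm",np.percentile(W[2],[50,90])*1000,"xy",np.median(W,1)*1000)
cv2.imwrite("pics/w6.png",np.hstack([p[100:350,200:520],cv2.resize(ims[1][0][150:300,270:462],(320,250))]))
E
```

```text
clock: 20.0
tool_pos: [0.4434, -0.0777, 0.0413]
eef_rot: [0.09, 0.996, 0.0, -0.0]
contact_force: [-0.4, -0.0, -0.3]
opening: 0.498
finger_force: 0.0
clock: 20.7
tool_pos: [0.4436, -0.0782, 0.2218]
eef_rot: [0.091, 0.996, -0.0, 0.001]
contact_force: [-0.5, -0.6, -0.0]
opening: 0.504
finger_force: 0.0
top z mm [63.14948049 64.07692206] xy [439.33445706 -76.58434994  63.14948049]
```

View pics/w6.png

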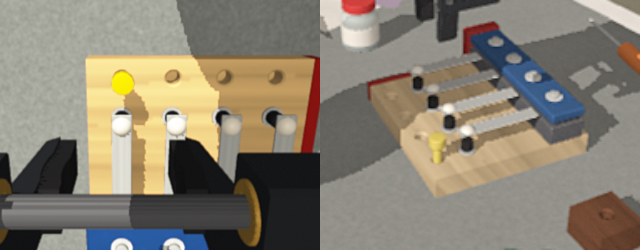

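The peg stands upright in hole 4 at (122,83), its top at about 64–66 mm (66 expected). All four leaves are back up.

```bash
python3 -c "
from plant import r
print(r.finish_job())"
```

```text
the job is handed in; nothing more can be done
None
```

I pressed all four leaves in order from the red end, with no force reading above 14 N. The fourth leaf is the soft one, so the yellow peg is now seated fully home and upright in hole 4, and the job is handed in.

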